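# Unpin a filter indexer and hold it on its third click

## Task

Draw the steel lock pin straight up out of the white filter indexer and park it upright in the notch of the aluminium pin rest, hanging by its collar, and let go of it. Then turn the indexer's knob clockwise (seen from above), counting three clicks from where it rests, never as far as a fourth, and keep hold of it there: the knob springs back if released, so the program finishes with the fingers still holding the knob on the third stop. Do not shift or tip the jar, the beaker or the measuring cylinder.

Things in the scene. Friction and masses are not known exactly. Their poses are not given: they have to be found in the camera images.
- indexer: fixed white bench housing, deck 70 mm above the bench. Origin on the bench under the knob's axis; housing spans x -95 to +145, y -95 to +95 mm. Grey lamp head at x 89 to 135, y -50 to 50 mm, 45 mm above the deck. On the deck an aluminium disc, radius 52 mm, 8 mm thick, turns with the knob. Six steel pips 62 mm from the axis show where the knob's marked end points at rest and stops 1 to 5.
- bore (a point): mouth of the pin's bore on the indexer's deck, 70 mm above the bench, at x = 0, y = -62 mm of the indexer (axes as the indexer's). Bore 10.5 mm wide, 45 mm deep. At rest a fork on the disc's rim (two lugs, 14 mm gap, tops 78 mm above the bench) straddles it.
- pin: loose turned-steel lock pin, about 90 g: shank 9 mm diameter, 45 mm long below the collar; collar 24 mm diameter, 4 mm thick; round handle 16 mm diameter, 42 mm tall above the collar. Origin at the centre of the collar's underside, z up. At the start it stands in the bore, collar resting on the fork 78 mm above the bench; it blocks the knob until raised 45 mm, clear of fork and bore.
- pin_rest: fixed aluminium bracket on the bench, foot 85 x 65 x 12 mm, with a ledge 45 mm wide whose top is 70 mm above the bench; on the left or the right of the indexer. Its ledge has a notch 13 mm wide and 43 mm long, open towards the bracket's -x side, with a clear drop to the 12 mm foot. Origin on the bench at the centre of the foot.
- notch (a point): the parking point: mid-width of the notch, at the ledge's top face, 16 mm from the notch's closed end and 27 mm from its open end (-x side). Axes as the pin rest's. The pin can be lowered in from above or slid in from the open end; the collar's underside ends on the ledge, level with this point.
- knob: black bar knob on the disc: bar 42 mm long, 14 mm thick, 44 mm tall, over a skirt of radius 22 mm, 8 mm high. Origin on the axis at its underside (78 mm above the bench), z up, x along the bar, so it is gripped across y; a light mark is on top of its -x end. At rest its x axis is +36 deg (anticlockwise) from the indexer's x axis.
- knob_grip (a point): point on the knob's axis 30 mm above the disc, at the height to grip the bar from above (14 mm of bar above it). Axes as the knob's.
- turn (a joint): turn of disc and knob, rad: 0 at rest, growing clockwise from above. A click every 24 deg: stops at 0.419, 0.838, 1.257 (third), 1.676 (fourth), end stop 2.18. A spring pulls back with 0.09 to 0.11 N m; the detents add a ripple of about +-0.06 N m (varies): the torque peaks a quarter of the way to each next stop and dips at three quarters. Released, it returns to 0.
- jar: loose white plastic jar, 68 mm diameter, 115 mm tall, on the far side of the indexer from the pin rest. Leave alone. Origin under its centre.
- beaker: loose glass beaker, 72 mm diameter, 90 mm tall, beyond the indexer on the left. Leave alone. Origin under its centre.
- cylinder: loose glass measuring cylinder, 30 mm diameter, 160 mm tall on a 64 mm foot, beyond the indexer on the right. Leave alone. Origin under its centre.

How it is judged:
On the way, in this order (a step that is already met when the one before it is completed fails the run):
1. the pin is drawn out of the bore, clear above the fork, with the knob not yet turned (z of pin in the frame of indexer above 0.124 m and value of joint turn below 0.15 rad), for 0.1 s.
2. the pin hangs upright by its collar in the notch, let go, with the knob not yet turned (x of pin in the frame of notch between -0.018 and 0.022 m and y of pin in the frame of notch between -0.006 and 0.006 m and z of pin in the frame of notch between -0.004 and 0.004 m and angle between pin's own z axis and vertical below 0.2 rad and contact force between the fingers and pin below 0.1 N and linear speed of pin below 0.02 m/s and value of joint turn below 0.15 rad), for 0.2 s.
3. the knob is held on the third stop by the fingers (value of joint turn between 1.137 and 1.377 rad and contact force between the fingers and knob above 2 N), for 0.4 s.
At the end, for the whole second after the job is handed in: The fingers hold the knob (more than 2 N) at rest on the third stop, 1.257 rad within 0.12 rad, while the pin hangs untouched in the notch: along the notch within -18 to +22 mm of the parking point, across within 6 mm, collar within 4 mm of the ledge's height, tilt under 0.2 rad (all of step 3 and velocity of joint turn between -0.1 and 0.1 rad/s and x of pin in the frame of notch between -0.018 and 0.022 m and y of pin in the frame of notch between -0.006 and 0.006 m and z of pin in the frame of notch between -0.004 and 0.004 m and angle between pin's own z axis and vertical below 0.2 rad and contact force between the fingers and pin below 0.1 N); the arm keeps its last pose, push and grip.
It fails at once if the knob is turned past halfway to the fourth stop (value of joint turn above 1.47 rad).
It fails at once if the jar is shifted by more than 20 mm or tipped (distance of jar from where it was at the start of the episode above 0.02 m or angle between jar's own z axis and vertical above 0.3 rad).
It fails at once if the beaker is shifted by more than 20 mm or tipped (distance of beaker from where it was at the start of the episode above 0.02 m or angle between beaker's own z axis and vertical above 0.3 rad).
It fails at once if the measuring cylinder is shifted by more than 20 mm or tipped (distance of cylinder from where it was at the start of the episode above 0.02 m or angle between cylinder's own z axis and vertical above 0.3 rad).
It also fails if it takes over 54 s, if anything falls off the work surface, if the arm or the gripper's body presses on something with over 40 N, if the wrist force passes 120 N, or if a joint passes its speed limit or range.

## Robot

A 6-joint arm with a two-finger parallel gripper is mounted at the origin on the work surface. World frame = base frame: x ahead of the robot, y to its left, z up, the work surface at z = 0. Lengths are in m, angles in rad, forces in N, time in s.
With the tool pointing down it reaches from about 0.35 to 0.775 m from the base axis. Payload 5.5 kg.
Tool frame: the origin (TCP) lies between the finger pads; the fingertips stand 22 mm ahead of it and the grasp point (between the pads) lies 3 mm ahead of it; z points along the fingers, y is the line along which they close (so a half turn about z gives the same grasp; the last joint's range is limited). The gripper opens to 85 mm and grips with 20 to 120 N. Pads are 22 mm wide; open, the fingers measure 114 mm over their backs; the gripper's body (76 mm by 85 mm) begins 54 mm behind the grasp point. The pads swing forward as they close: fully open they stand 13 mm farther back than shut.
Start: joints at [1.119, 0.313, 0.046, 1.304, 0, 1.431], TCP at [0.176, 0.547, 0.253] pointing down, gripper open.
Joint ranges: [-2.76, 2.76], [-0.86, 1.69], [-1.03, 1.26], [-2.2, 2.34], [-1.47, 1.5], [-3.14, 3.14]. Speed limits (rad/s): [2.57, 2.57, 3.14, 3.14, 3.14, 3.14].

## Interface

Orientations are given as a unit quaternion [w, x, y, z].
In Python, from workcell import env, optics, probe_bus, hand_in gives the robot as it stands (env), with the cameras (optics), the readings (probe_bus) and the job as plain functions.
- The arm moves only by the tool send_path, called after "Call:" as a command line: name --pt "numbers of a row" for each row, then --argument value for the rest. Schema: {"type":"object","properties":{"moves":{"type":"array","items":{"type":"number"},"minItems":6,"maxItems":48},"jaw":{"type":"number"},"grip_force":{"type":"number"},"only":{"type":"string"},"quiet":{"type":"boolean"},"lines":{"type":"string"}},"required":["moves"],"additionalProperties":false}. moves is one flat list of numbers that holds 1 to 8 rows one after another, with no inner brackets; each row has 6 numbers: dx, dy, dz in m, then a rotation vector rx, ry, rz in rad; each row is the pose to reach, as a shift and turn from the pose commanded when the call began, along the tool's axes at that moment; what a row does not reach only later rows make up. A row lasts 1/8 s, in which the tool goes at most 0.0625 m and 0.188 rad, less where a joint would pass 70% of its speed; a pose out of reach is approached as far as the arm can. jaw is the finger opening in m, set as the call begins (left out keeps the last). The fingers move at their own pace and stop on an object; grip_force is the grip in N (left out, the last holds). Time passes only in rows, so rows that do not move let the fingers close. The tool returns the time, the measured TCP pose, the force, the opening and the grip force at its end. only (a regular expression) keeps the lines of the reply that match it, lines (a string "A,B") keeps lines A to B, and quiet returns only ok. Input that does not fit is refused with a message, and nothing moves.
- probe_bus.get_state(): the state, without advancing time (a new reading comes with each control period).
- optics.read_camera(name): name is "side" or "top"; returns a dict with "image" (480x640x3 uint8, red, green, blue), "K" (3x3 intrinsics, pixels), "D" ([k1, k2, p1, p2, k3] as OpenCV has them; the pictures are not rectified), "R" (3x3) and "t" (3): a world point X has camera coordinates R X + t. Camera axes: x right, y down, z forward; pixel columns grow to the right and rows downward; lengths in m; the calibration is good to about 2 mm. A picture is of the moment at which its call begins. There is no depth.
- hand_in(): hands the job in; it is judged then, once.
The state is a dict: "clock": time; "joint_pos": joint angles; "qvel": joint speeds; "tau": joint torques, N m; "tcp_pos": TCP position; "orientation": TCP orientation; "wrist_force": force on the tool from outside, world axes, zero at the start; "ft_torque": the same for the moment, N m; "finger_gap": finger opening in m; "grip_force": force on a finger pad.
Only numpy, scipy, OpenCV 4.12 (cv2) and the standard library are available. Lean on these libraries where they do the work, as an engineer would, in place of code of your own. Each camera call takes 0.05 s, during which the arm holds its last target. There are 200 camera calls.

## Working session

There is one attempt and no reset: what is moved stays moved. The work goes in short steps, Python scripts to look and compute and a tool call to move; the robot and the scene stay as the last step left them, time stands still between calls to the robot, and variables do not carry over. Pictures are saved under pics/ and viewed, at most 10 in all, crops included, and the job is handed in when it is done.

```bash
ls; mkdir -p pics; python3 - <<'E'
from workcell import env, optics, probe_bus, hand_in
import cv2,pickle
d={}
for n in("side","top"):
    c=optics.read_camera(n);d[n]=c
    cv2.imwrite(f"pics/{n}0.png",c["image"][:,:,::-1]);print(n,c["K"],c["D"],c["R"],c["t"])
pickle.dump(d,open("cam0.pkl","wb"))
print(probe_bus.get_state())
E
```

```text
pics
workcell.py
side [[612.89251288   0.         321.38828864]
 [  0.         612.89251288 232.87896247]
 [  0.           0.           1.        ]] [-0.10691355  0.          0.          0.          0.        ] [[ 0.94662444 -0.32169076 -0.02042602]
 [-0.21339877 -0.57794418 -0.78768108]
 [ 0.24158463  0.74999705 -0.6157445 ]] [-0.51965142  0.19315586  1.15877001]
top [[463.36469874   0.         330.58368241]
 [  0.         463.36469874 242.2013437 ]
 [  0.           0.           1.        ]] [-0.09762951  0.          0.          0.          0.        ] [[-0.02481468 -0.99967181  0.00636364]
 [-0.97807124  0.02296078 -0.2070011 ]
 [ 0.20678705 -0.01136076 -0.97832001]] [0.00972115 0.57585446 0.79244832]
{'clock': 0.1, 'joint_pos': array([1.11940021e+00, 3.13942729e-01, 4.50547470e-02, 1.30360241e+00,
       1.27288549e-05, 1.43118751e+00]), 'qvel': array([ 1.70798631e-03, -5.24979656e-04,  3.63704205e-03,  8.34353610e-04,
       -2.92648434e-04,  6.09150123e-05]), 'tau': array([ 3.59009093e-03, -4.81726527e+01,  2.99243331e+01,  1.27465610e-02,
       -1.07879255e-04, -9.25518968e-07]), 'tcp_pos': array([0.17620508, 0.54687661, 0.25247263]), 'orientation': array([-2.52762507e-04,  1.55262926e-01,  9.87872819e-01, -8.08467359e-04]), 'wrist_force': array([ 1.03909799, -0.83663212,  0.47323402]), 'ft_torque': array([0.01781723, 0.0502225 , 0.00831363]), 'grip_force': 0.0, 'finger_gap': 0.0854889436922358}
```

View pics/top0.png

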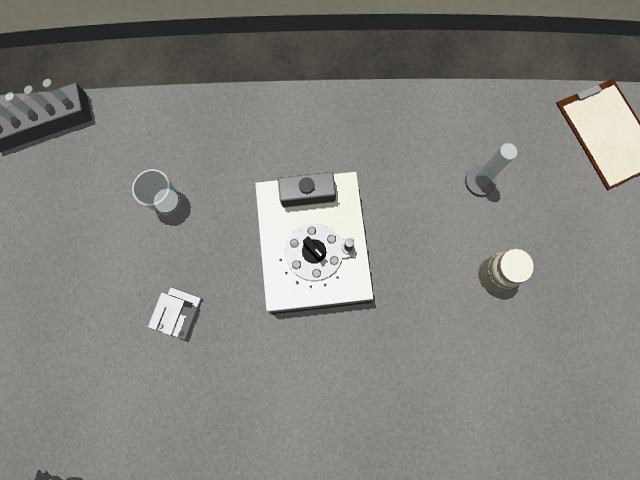

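View pics/side0.png

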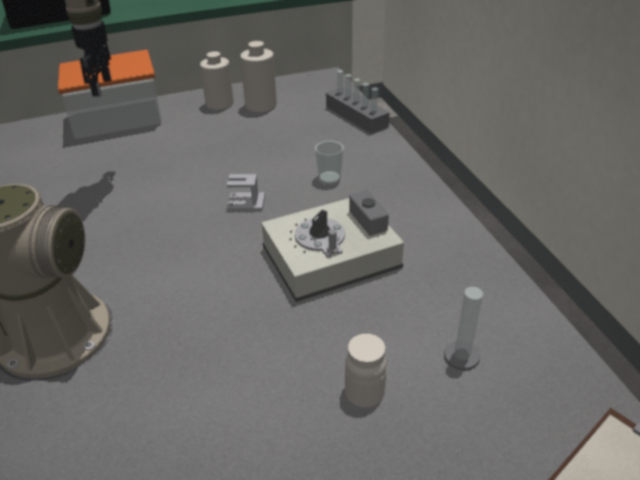

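The top view shows the knob at about (314,250), the pin at (349,245), and the pin rest on the left at (175,313). The jar is at (516,268), the cylinder at (490,175) and the beaker at (155,190). The side view has the knob at (319,225), the pin at (333,240) and the rest at (245,190). I'll zoom in on both.

```bash
python3 - <<'E'
import cv2,pickle,numpy as np
d=pickle.load(open("cam0.pkl","rb"))
def crop(n,x,y,w,h):
    return cv2.resize(d[n]["image"][y:y+h,x:x+w,::-1],(400,300),interpolation=cv2.INTER_CUBIC)
a=np.hstack([crop("top",250,205,120,90),crop("top",140,278,72,54+0)])
b=np.hstack([crop("side",280,190,100,75),crop("side",215,165,60,45)])
cv2.imwrite("pics/z0.png",np.vstack([a,b]))
E
```

```text
(no output)
```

View pics/z0.png

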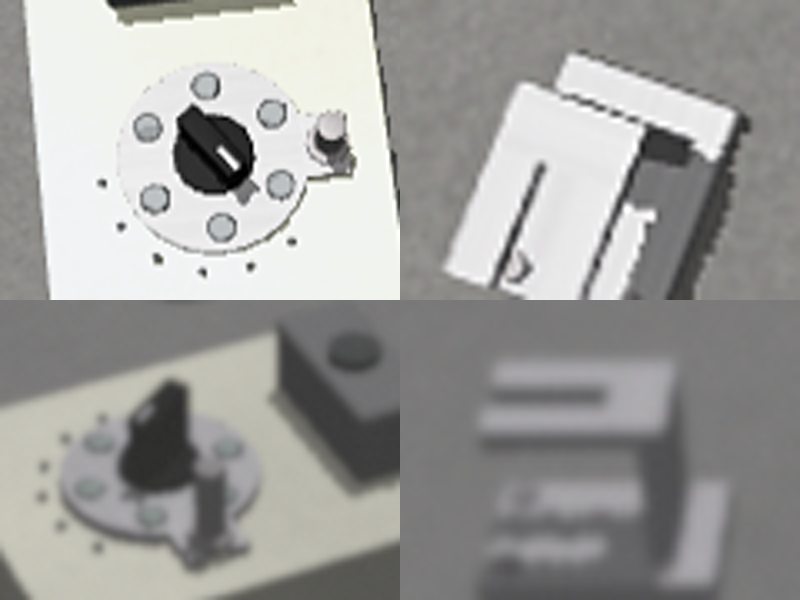

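Zoomed: the disc is round and centred at about (314,252), the mark is on the lower-right end of the bar, and the pin's top is at (350,242) in the top view and (332,230) in the side view. The notch slot runs from its closed end at (166,307) down-left to its open end at about (157,330). Next I'll measure these with masks.

```bash
cat > h.py <<'E'
import cv2,numpy as np
def ray(c,p):
    u=cv2.undistortPoints(np.array(p,float).reshape(-1,1,2),c["K"],c["D"]).reshape(-1,2)
    R=c["R"]; v=np.c_[u,np.ones(len(u))]@R
    return -R.T@c["t"],v/np.linalg.norm(v,axis=1,keepdims=True)
def plane(c,p,z):
    o,v=ray(c,p); return o+v*((z-o[2])/v[:,2])[:,None]
def tri(c1,p1,c2,p2):
    o1,a=ray(c1,[p1]);o2,b=ray(c2,[p2]);a=a[0];b=b[0]
    s=np.linalg.lstsq(np.c_[a,-b],o2-o1,rcond=None)[0]
    x,y=o1+a*s[0],o2+b*s[1]; return (x+y)/2,np.linalg.norm(x-y)
def proj(c,X):
    return cv2.projectPoints(np.atleast_2d(X).astype(float),cv2.Rodrigues(c["R"])[0],c["t"],c["K"],c["D"])[0].reshape(-1,2)
E
python3 - <<'E'
import pickle
from h import *
np.set_printoptions(precision=4,suppress=True)
d=pickle.load(open("cam0.pkl","rb"));T,S=d["top"],d["side"]
def big(m,roi):
    M=np.zeros_like(m);x,y,w,h=roi;M[y:y+h,x:x+w]=m[y:y+h,x:x+w]
    return max(cv2.findContours(M,cv2.RETR_EXTERNAL,cv2.CHAIN_APPROX_NONE)[0],key=cv2.contourArea)
g=cv2.cvtColor(T["image"],cv2.COLOR_RGB2GRAY)
m=(g>190).astype(np.uint8)
# deck outline
k=big(m,(240,160,150,160)); P=plane(T,k[:,0],.07)
r=cv2.minAreaRect((P[:,:2]*1000).astype(np.float32));print("deck",r); print(cv2.boxPoints(r))
# ledge
k=big(m,(140,278,72,70)); q=cv2.approxPolyDP(k,2.5,True)[:,0];print("ledge px",q.tolist())
print(plane(T,q,.07)[:,:2]*1000)
# slot pixels
sub=g[300:338,148:175];
for r in range(300,338,2): print(r,g[r,146:186].tolist())
print("pin top",tri(T,(350,241.6),S,(332.5,230.5)))
# knob top: dark blob
k=big((g<60).astype(np.uint8),(290,230,45,45));print("knob",cv2.minAreaRect(k),cv2.boundingRect(k))
E
```

```text
deck ((581.1062622070312, 29.240882873535156), (240.39247131347656, 190.78590393066406), 5.221238613128662)
[[452.7278 113.3   ]
 [470.0897 -76.6943]
 [709.4847 -54.8182]
 [692.1229 135.1761]]
ledge px [[198, 297], [173, 288], [168, 295], [161, 293], [148, 326], [156, 327], [165, 306], [158, 329], [170, 334], [183, 300], [196, 306]]
[[479.3211 235.3564]
 [496.2928 281.5298]
 [483.825  290.2137]
 [487.6336 303.2465]
 [429.0748 324.6033]
 [427.1606 309.9021]
 [464.1974 294.9276]
 [423.6008 306.1189]
 [414.5952 284.0275]
 [474.4144 262.4502]
 [463.3326 238.5328]]
300 [136, 139, 134, 132, 134, 139, 137, 138, 141, 136, 135, 142, 193, 236, 232, 232, 232, 232, 234, 232, 233, 234, 234, 234, 235, 235, 234, 233, 232, 232, 232, 232, 231, 233, 236, 239, 205, 195, 105, 139]
302 [140, 141, 142, 142, 143, 142, 138, 135, 138, 135, 135, 188, 232, 229, 229, 230, 231, 233, 232, 232, 233, 233, 234, 234, 233, 233, 234, 234, 236, 236, 235, 234, 234, 232, 232, 234, 236, 190, 48, 55]
304 [139, 140, 143, 142, 143, 144, 138, 134, 135, 141, 162, 236, 231, 229, 229, 228, 228, 228, 229, 229, 230, 231, 232, 232, 
[... 2826 characters left out ...]
234, 235, 234, 234, 211, 106, 165, 231, 230, 231, 235, 199, 116, 90, 94, 85, 94, 118, 121]
334 [139, 137, 138, 141, 139, 140, 138, 139, 139, 143, 146, 145, 142, 140, 141, 138, 140, 142, 142, 141, 141, 111, 158, 223, 222, 102, 155, 238, 233, 231, 234, 240, 174, 89, 94, 95, 96, 79, 116, 126]
336 [138, 144, 144, 144, 137, 137, 140, 144, 141, 137, 137, 139, 143, 145, 142, 143, 140, 138, 140, 143, 146, 146, 140, 136, 135, 131, 110, 83, 114, 153, 209, 183, 118, 116, 115, 114, 114, 120, 124, 110]
pin top (array([ 0.5622, -0.0364,  0.1255]), np.float64(0.0002978702502144938))
knob ((313.7574462890625, 249.92575073242188), (23.383373260498047, 24.57741928100586), 5.710593223571777) (302, 237, 24, 26)
```

```bash
python3 - <<'E'
import pickle
from h import *
np.set_printoptions(precision=4,suppress=True)
d=pickle.load(open("cam0.pkl","rb"));T,S=d["top"],d["side"]
g=cv2.cvtColor(T["image"],cv2.COLOR_RGB2GRAY).astype(float)
# subpixel ledge edges: threshold crossing along rows / columns
def cross(v,th=185):
    i=np.where((v[:-1]-th)*(v[1:]-th)<0)[0]; return i+(th-v[i])/(v[i+1]-v[i])
L=[(146+cross(g[r,146:175])[0],r) for r in range(298,325)]
R=[(168+cross(g[r,168:190])[0],r) for r in range(306,330)]
N=[(152+cross(g[r,152:172])[0],r) for r in range(309,323)]
F=[(c,315+cross(g[315:340,c])[-1]) for c in list(range(150,155))+list(range(161,168))]
W={n:plane(T,p,.07)[:,:2] for n,p in dict(L=L,R=R,N=N,F=F).items()}
for n,p in W.items():
    vx,vy,x,y=cv2.fitLine(p.astype(np.float32),cv2.DIST_HUBER,0,.01,.01).ravel();print(n,np.degrees(np.arctan2(vy,vx)),x*1e3,y*1e3)
y0=np.radians(-20.5) 
import sys
ang=np.mean([np.degrees(np.arctan2(*cv2.fitLine(W[n].astype(np.float32),cv2.DIST_HUBER,0,.01,.01).ravel()[[1,0]]))%180 for n in "LR"])-180
print("yaw",ang);a=np.radians(ang);ex=np.array([np.cos(a),np.sin(a)]);ey=np.array([-ex[1],ex[0]])
off={n:np.median(W[n]@ey) for n in "LRN"};xf=np.median(W["F"]@ex);print(off,xf)
yc=(off["L"]+off["R"])/2
notch=ex*(xf+.027)+ey*yc;print("notch",notch)
# pips
yi=np.radians(5.22);O=np.array([.5562,.02697])
Q=[]
for k in range(6):
    b=yi+np.radians(36-180-24*k);Q.append(np.r_[O+.062*np.array([np.cos(b),np.sin(b)]),.07])
for c in (T,S):
  gg=cv2.cvtColor(c["image"],cv2.COLOR_RGB2GRAY)
  print("pips")
  for X in Q:
    u=proj(c,X)[0]; x,y=np.round(u).astype(int); w=255-gg[y-3:y+4,x-3:x+4].astype(float); w=np.clip(w-np.median(w)-15,0,None)
    yy,xx=np.mgrid[y-3:y+4,x-3:x+4]; print(u,[(w*xx).sum()/w.sum()-u[0],(w*yy).sum()/w.sum()-u[1]])
# overlay
img={n:cv2.resize(d[n]["image"][:,:,::-1],None,fx=6,fy=6,interpolation=cv2.INTER_CUBIC) for n in d}
e=lambda n,X,col:[cv2.circle(img[n],tuple(np.round((u+.5)*6-.5).astype(int)),3,col,-1) for u in proj(d[n],X)]
I=lambda x,y,z:np.r_[O+x*np.array([np.cos(yi),np.sin(yi)])+y*np.array([-np.sin(yi),np.cos(yi)]),z]
Rn=lambda x,y,z:np.r_[notch+x*ex+y*ey,z]
for n in d:
    e(n,[I(0,-.062,.124),I(0,-.062,.082)],(0,0,255)); e(n,[I(0,0,.122)],(0,255,0)); e(n,Q,(255,0,255))
    e(n,[Rn(0,0,.07),Rn(-.027,0,.07),Rn(.016,0,.07)],(0,0,255)); e(n,[Rn(-.027,s*.0225,.07) for s in(-1,1)],(255,0,0))
c=lambda n,x,y,w,h:cv2.resize(img[n][y*6:(y+h)*6,x*6:(x+w)*6],(400,300))
cv2.imwrite("pics/o0.png",np.vstack([np.hstack([c("top",270,215,100,75),c("top",140,285,72,54)]),np.hstack([c("side",280,195,80,60),c("side",215,165,60,45)])]))
E
```

```text
L -20.42289 458.07327 314.93588
R -20.36678 443.84576 272.638
N 36.832047 445.35107 307.9418
F 70.082436 420.83838 305.13434
yaw -20.394836
{'L': np.float64(0.4548139309484056), 'R': np.float64(0.41022110893112435), 'N': np.float64(0.4393608856568266)} 0.2881678252050923
notch [0.4461 0.2956]
pips
[336.9495 277.181 ] [np.float64(-0.012265468808436708), np.float64(-0.2758312925803921)]
[324.547  284.4766] [np.float64(0.18066789383459536), np.float64(0.10018887395710863)]
[310.1905 286.1224] [np.float64(0.2351506999244748), np.float64(0.10495710863415297)]
[296.4648 281.8107] [np.float64(0.4369287500130099), np.float64(0.43064264333577285)]
[285.8281 272.3469] [np.float64(0.0667436334125), np.float64(0.21459141012798)]
[280.1292 259.4692] [np.float64(0.1238544667324959), np.float64(0.051748588068335266)]
pips
[304.3031 251.4878] [np.float64(1.0574096459581597), np.float64(-2.139821384179754)]
[295.0474 246.1896] [np.float64(1.1535488050921572), np.float64(-1.4575056564488875)]
[290.3463 239.0245] [np.float64(-0.2699136969384881), np.float64(-0.17097333191736652)]
[290.8402 231.3336] [np.float64(-0.2665639129853048), np.float64(-0.12425170824047882)]
[296.2165 224.4371] [np.float64(-0.04356673574937986), np.float64(0.11172919717878926)]
[305.4125 219.4206] [np.float64(-0.18172109253663393), np.float64(0.4475603756472708)]
```

View pics/o0.png

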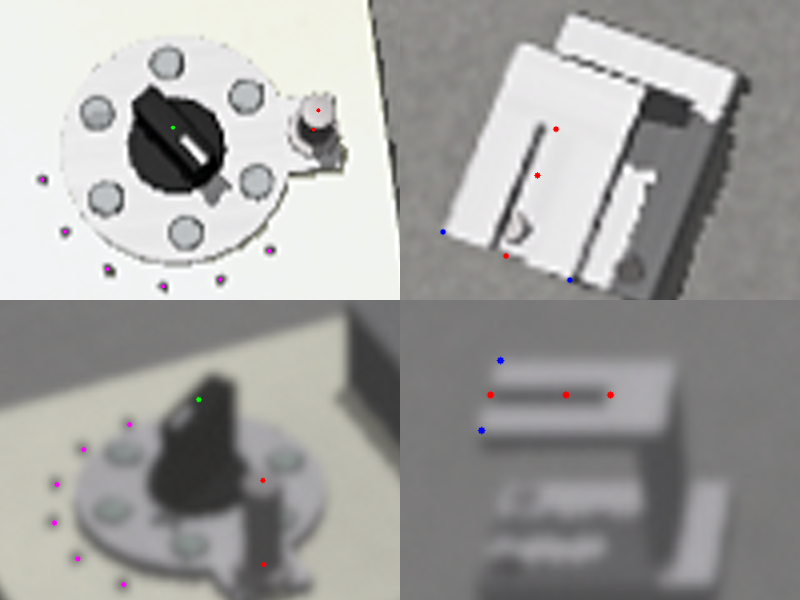

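```bash
cat > go.py <<'E'
import sys,numpy as np
from workcell import env, optics, probe_bus, hand_in
from scipy.spatial.transform import Rotation as Ro
x,y,z,yaw=map(float,sys.argv[1:5]); s=probe_bus.get_state()
R=Ro.from_quat(np.roll(s["orientation"],-1)); yw=np.radians(yaw)
ty=np.array([np.cos(yw),np.sin(yw),0]);tz=np.array([0,0,-1.]);D=Ro.from_matrix(np.c_[np.cross(ty,tz),ty,tz])
print(s["clock"],s["tcp_pos"].round(4),"F",s["wrist_force"].round(1),"gap",round(s["finger_gap"],4),"grip",s["grip_force"])
print("d",R.inv().apply(np.array([x,y,z])-s["tcp_pos"]).round(4),"rot",(R.inv()*D).as_rotvec().round(4))
E
python3 go.py .562 -.0353 .19 5.2
```

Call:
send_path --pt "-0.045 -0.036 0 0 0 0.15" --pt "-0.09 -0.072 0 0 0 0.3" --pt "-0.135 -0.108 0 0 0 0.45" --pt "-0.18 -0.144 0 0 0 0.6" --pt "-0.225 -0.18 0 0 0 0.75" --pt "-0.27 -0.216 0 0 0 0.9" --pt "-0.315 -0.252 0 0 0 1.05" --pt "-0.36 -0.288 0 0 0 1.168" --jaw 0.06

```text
refused: moves[0]: [-0.045, -0.036, 0, 0, 0, 0.15] is not of type 'number' (schema: type "number"). Nothing was moved.
```

Wrong form. The message asks for one flat list, 6 numbers to a row, no inner brackets, so I'll send the same numbers that way.

Call:
send_path --moves '[-0.045, -0.036, 0, 0, 0, 0.15, -0.09, -0.072, 0, 0, 0, 0.3, -0.135, -0.108, 0, 0, 0, 0.45, -0.18, -0.144, 0, 0, 0, 0.6, -0.225, -0.18, 0, 0, 0, 0.75, -0.27, -0.216, 0, 0, 0, 0.9, -0.315, -0.252, 0, 0, 0, 1.05, -0.36, -0.288, 0, 0, 0, 1.168]' --jaw 0.06

```text
clock: 1.1
tcp_pos: [0.4313, 0.161, 0.2531]
orientation: [-0.0, 0.676, 0.737, 0.0]
wrist_force: [-0.2, 0.8, 0.5]
finger_gap: 0.0596
grip_force: 0.0
```

```bash
python3 go.py .562 -.0353 .18 5.2
```

```text
1.1 [0.4313 0.161  0.2531] F [-0.2  0.8  0.5] gap 0.0596 grip 0.0
d [-0.2069  0.1132  0.0731] rot [-0.     -0.0003 -0.0039]
```

Call:
send_path --moves '[-0.045, 0.025, 0, 0, 0, 0, -0.09, 0.05, 0, 0, 0, 0, -0.135, 0.075, 0, 0, 0, 0, -0.18, 0.1, 0.02, 0, 0, -0.004, -0.207, 0.113, 0.05, 0, 0, -0.004, -0.207, 0.113, 0.073, 0, 0, -0.004, -0.207, 0.113, 0.073, 0, 0, -0.004, -0.207, 0.113, 0.073, 0, 0, -0.004]'

```text
clock: 2.1
tcp_pos: [0.5621, -0.0328, 0.181]
orientation: [0.0, 0.673, 0.74, 0.0]
wrist_force: [0.2, 0.9, -0.9]
finger_gap: 0.0602
grip_force: 0.0
```

```bash
python3 go.py .562 -.0353 .111 5.2; python3 - <<'E'
from workcell import env, optics, probe_bus, hand_in
import cv2
c=optics.read_camera("side");cv2.imwrite("pics/s1.png",cv2.resize(c["image"][150:290,240:420,::-1],None,fx=4,fy=4))
E
```

```text
2.1 [ 0.5621 -0.0328  0.181 ] F [ 0.2  0.9 -0.9] gap 0.0602 grip 0.0
d [-0.0024 -0.0004  0.07  ] rot [0.0004 0.     0.0047]
```

View pics/s1.png

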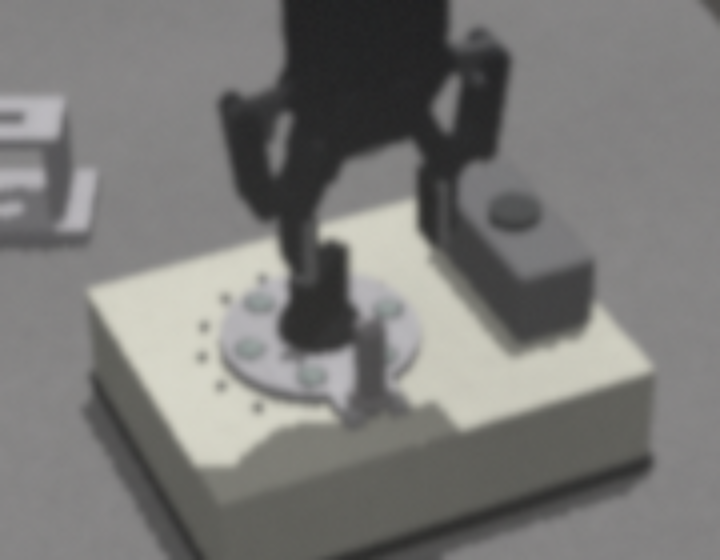

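The open fingers straddle the pin along the indexer's x axis, at about (305,250) and (430,215) with the pin at (370,330). Nothing is in the way, so I'll descend.

Call:
send_path --moves '[-0.002, 0, 0.03, 0, 0, 0.004, -0.002, 0, 0.055, 0, 0, 0.004, -0.002, 0, 0.07, 0, 0, 0.004, -0.002, 0, 0.07, 0, 0, 0.004, -0.002, 0, 0.07, 0, 0, 0.004]'

```text
clock: 2.78
tcp_pos: [0.563, -0.0351, 0.1115]
orientation: [0.001, 0.674, 0.739, 0.001]
wrist_force: [-0.3, -0.3, -0.4]
finger_gap: 0.0602
grip_force: 0.0
```

Call:
send_path --moves '[0, 0, 0, 0, 0, 0, 0, 0, 0, 0, 0, 0, 0, 0, 0, 0, 0, 0, 0, 0, 0, 0, 0, 0, 0, 0, 0, 0, 0, 0, 0, 0, 0, 0, 0, 0]' --jaw 0.0 --grip_force 40

```text
clock: 3.52
tcp_pos: [0.5626, -0.0352, 0.1108]
orientation: [0.0, 0.674, 0.739, 0.0]
wrist_force: [-1.2, -0.3, 4.7]
finger_gap: 0.0148
grip_force: 39.1
```

```bash
python3 go.py .562 -.0353 .18 5.2
```

```text
3.525 [ 0.5626 -0.0352  0.1108] F [-1.2 -0.3  4.7] gap 0.0148 grip 39.101210832595825
d [-0.0001 -0.0005 -0.0692] rot [0.0009 0.0002 0.0002]
```

Call:
send_path --moves '[0, 0, -0.01, 0, 0, 0, 0, 0, -0.03, 0, 0, 0, 0, 0, -0.05, 0, 0, 0, 0, 0, -0.07, 0, 0, 0, 0, 0, -0.08, 0, 0, 0, 0, 0, -0.08, 0, 0, 0, 0, 0, -0.08, 0, 0, 0]'

```text
clock: 4.4
tcp_pos: [0.5618, -0.035, 0.1894]
orientation: [-0.001, 0.674, 0.739, -0.0]
wrist_force: [-0.6, 0.4, -0.8]
finger_gap: 0.0152
grip_force: 39.3
```

```bash
python3 go.py .4461 .2956 .19 69.6;  python3 - <<'E'
from workcell import env, optics, probe_bus, hand_in
import cv2
c=optics.read_camera("side");cv2.imwrite("pics/s2.png",cv2.resize(c["image"][120:270,240:420,::-1],None,fx=4,fy=4))
E
```

```text
4.4 [ 0.5618 -0.035   0.1894] F [-0.6  0.4 -0.8] gap 0.0152 grip 39.2755651473999
d [ 3.397e-01 -8.510e-02 -3.000e-04] rot [-9.0000e-04 -1.2000e-03 -1.1237e+00]
```

View pics/s2.png

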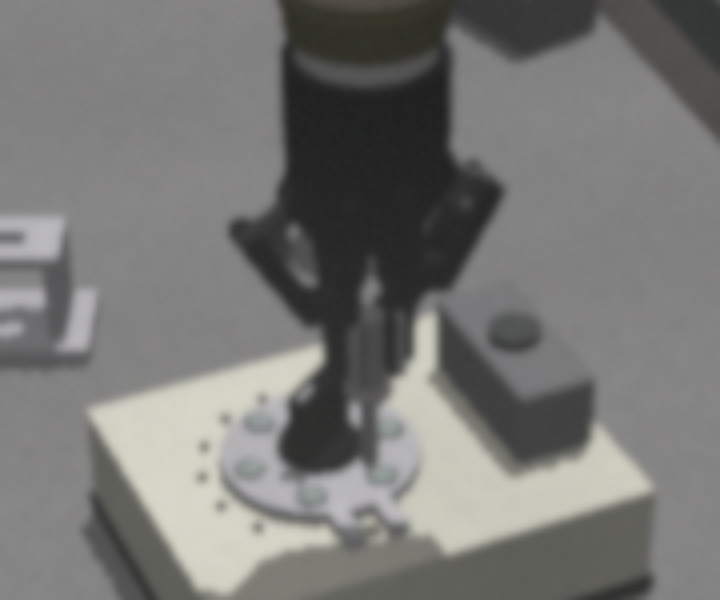

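The pin is out and hanging upright: handle in the fingers, shank down at (370,430), fork empty at (370,515). I'll raise it higher so it passes over the knob.

Call:
send_path --moves '[0, 0, -0.03, 0, 0, 0, 0.03, -0.008, -0.055, 0, 0, -0.15, 0.085, -0.022, -0.055, 0, 0, -0.33, 0.14, -0.036, -0.055, 0, 0, -0.51, 0.195, -0.05, -0.055, 0, 0, -0.69, 0.25, -0.064, -0.055, 0, 0, -0.87, 0.3, -0.076, -0.055, 0, 0, -1.05, 0.34, -0.085, -0.055, 0, 0, -1.124]'

```text
clock: 5.45
tcp_pos: [0.4454, 0.2975, 0.2445]
orientation: [-0.001, 0.175, 0.985, -0.0]
wrist_force: [0.7, -0.2, -0.4]
finger_gap: 0.0145
grip_force: 39.3
```

Call:
send_path --moves '[0, 0, 0, 0, 0, 0, 0, 0, 0, 0, 0, 0, 0, 0, 0, 0, 0, 0]'

```text
clock: 5.82
tcp_pos: [0.447, 0.2948, 0.245]
orientation: [-0.0, 0.178, 0.984, -0.0]
wrist_force: [-0.2, 0.1, -1.5]
finger_gap: 0.015
grip_force: 39.3
```

```bash
python3 go.py .4461 .2956 .13 69.6
```

```text
5.825 [0.447  0.2948 0.245 ] F [-0.2  0.1 -1.5] gap 0.015 grip 39.34023857116699
d [0.0011 0.0005 0.115 ] rot [-0.0005 -0.0003 -0.0016]
```

Call:
send_path --moves '[0.001, 0, 0.04, 0, 0, 0, 0.001, 0, 0.075, 0, 0, 0, 0.001, 0, 0.085, 0, 0, 0, 0.001, 0, 0.085, 0, 0, 0, 0.001, 0, 0.085, 0, 0, 0]'

```text
clock: 6.45
tcp_pos: [0.4469, 0.2963, 0.1619]
orientation: [0.001, 0.177, 0.984, 0.001]
wrist_force: [0.6, -0.3, -1.5]
finger_gap: 0.015
grip_force: 39.4
```

```bash
python3 go.py .4461 .2956 .1028 69.6; python3 - <<'E'
from workcell import env, optics, probe_bus, hand_in
import cv2,numpy as np,pickle
d={n:optics.read_camera(n) for n in("side","top")};pickle.dump(d,open("cam1.pkl","wb"))
f=lambda n,x,y,w,h:cv2.resize(d[n]["image"][y:y+h,x:x+w,::-1],(400,480),interpolation=cv2.INTER_CUBIC)
cv2.imwrite("pics/s3.png",np.hstack([f("side",210,140,60,72),f("top",130,270,75,90)]))
E
```

```text
6.45 [0.4469 0.2963 0.1619] F [ 0.6 -0.3 -1.5] gap 0.015 grip 39.381844997406006
d [ 0.0006 -0.0011  0.0591] rot [ 0.0019  0.0018 -0.0004]
```

View pics/s3.png

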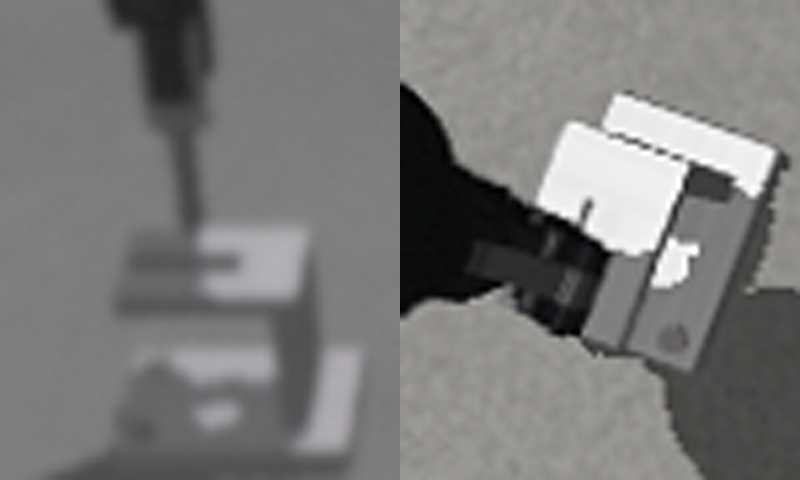

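```bash
python3 - <<'E'
import pickle
from h import *
d=pickle.load(open("cam1.pkl","rb"));S=d["side"]
for y in(.2963,.2923):
  print(proj(S,[[.4469,y,.129],[.4469,y,.084]]))
g=cv2.cvtColor(S["image"],cv2.COLOR_RGB2GRAY)
for r in range(156,180): print(r,g[r,228:248].tolist())
E
```

```text
[[237.10265083 157.03637285]
 [239.05729936 173.51435561]]
[[237.47691086 157.87413189]
 [239.42949715 174.37241887]]
156 [124, 122, 118, 105, 86, 75, 70, 68, 68, 69, 71, 76, 89, 104, 117, 124, 125, 124, 124, 124]
157 [123, 123, 120, 108, 93, 80, 77, 74, 74, 73, 75, 79, 86, 102, 115, 122, 124, 123, 123, 124]
158 [124, 124, 122, 113, 98, 87, 81, 78, 76, 76, 78, 83, 91, 104, 117, 122, 125, 124, 125, 124]
159 [124, 125, 124, 119, 109, 99, 89, 80, 76, 75, 77, 89, 104, 113, 120, 124, 125, 125, 125, 125]
160 [125, 126, 126, 124, 120, 113, 102, 87, 76, 71, 80, 97, 113, 120, 123, 124, 126, 125, 126, 125]
161 [125, 126, 126, 126, 125, 121, 113, 95, 79, 72, 80, 101, 116, 123, 125, 124, 124, 125, 125, 125]
162 [126, 126, 126, 125, 125, 122, 116, 100, 81, 71, 78, 98, 116, 124, 125, 125, 126, 126, 125, 124]
163 [124, 125, 125, 125, 124, 122, 117, 103, 83, 73, 77, 97, 116, 124, 126, 126, 126, 125, 124, 124]
164 [125, 125, 125, 125, 125, 123, 117, 105, 85, 73, 77, 96, 115, 123, 125, 126, 126, 125, 124, 125]
165 [125, 124, 126, 125, 125, 123, 120, 109, 89, 74, 75, 92, 114, 123, 126, 125, 125, 123, 1
[... 716 characters left out ...]
]
173 [127, 124, 123, 121, 122, 121, 122, 118, 107, 90, 79, 88, 112, 131, 138, 138, 139, 139, 138, 139]
174 [124, 120, 117, 115, 114, 114, 115, 113, 107, 94, 88, 104, 133, 150, 156, 157, 157, 156, 157, 156]
175 [122, 116, 109, 108, 107, 107, 108, 107, 105, 100, 98, 118, 148, 165, 168, 169, 170, 170, 168, 170]
176 [121, 111, 105, 104, 103, 103, 103, 103, 102, 101, 104, 123, 151, 166, 168, 170, 169, 170, 173, 173]
177 [117, 107, 101, 97, 97, 97, 98, 97, 98, 97, 99, 115, 137, 148, 152, 152, 151, 156, 164, 171]
178 [114, 101, 92, 90, 90, 90, 90, 90, 91, 91, 92, 99, 112, 120, 121, 122, 123, 134, 154, 168]
179 [112, 97, 90, 87, 87, 86, 88, 88, 87, 87, 88, 92, 99, 104, 105, 106, 109, 124, 153, 169]
```

The side view shows the shank upright, with its tip at (239,174), within 0.5 px of the prediction and over the notch. The top view is blocked by the gripper. I'll lower it in.

Call:
send_path --moves '[0.0005, -0.0006, 0.012, 0, 0, 0, 0.0005, -0.0006, 0.024, 0, 0, 0, 0.0005, -0.0006, 0.036, 0, 0, 0, 0.0005, -0.0006, 0.046, 0, 0, 0, 0.0005, -0.0006, 0.052, 0, 0, 0, 0.0005, -0.0006, 0.052, 0, 0, 0]'

```text
clock: 7.3
tcp_pos: [0.4448, 0.2956, 0.1077]
orientation: [-0.0, 0.177, 0.984, -0.0]
wrist_force: [0.2, 0.7, -0.2]
finger_gap: 0.0148
grip_force: 39.4
```

```bash
python3 go.py .4461 .2956 .1028 69.6
```

```text
7.3 [0.4448 0.2956 0.1077] F [ 0.2  0.7 -0.2] gap 0.0148 grip 39.37319755554199
d [-0.0012  0.0005  0.0049] rot [-0.0007 -0.0007  0.0002]
```

Call:
send_path --moves '[0, 0, 0.003, 0, 0, 0, 0, 0, 0.006, 0, 0, 0, 0, 0, 0.007, 0, 0, 0, 0, 0, 0.007, 0, 0, 0]'

```text
clock: 7.8
tcp_pos: [0.4455, 0.2959, 0.1029]
orientation: [0.001, 0.177, 0.984, 0.001]
wrist_force: [-2.2, -1.3, 8.0]
finger_gap: 0.015
grip_force: 40.6
```

```bash
python3 go.py .4461 .2956 .1028 69.6; python3 - <<'E'
from workcell import env, optics, probe_bus, hand_in
import cv2,numpy as np
c=optics.read_camera("side")
cv2.imwrite("pics/s4.png",cv2.resize(c["image"][140:212,210:270,::-1],(400,480),interpolation=cv2.INTER_CUBIC))
E
```

```text
7.8 [0.4455 0.2959 0.1029] F [-2.2 -1.3  8. ] gap 0.015 grip 40.648693442344666
d [-0.0007 -0.0001  0.0001] rot [0.0013 0.0013 0.0004]
```

View pics/s4.png

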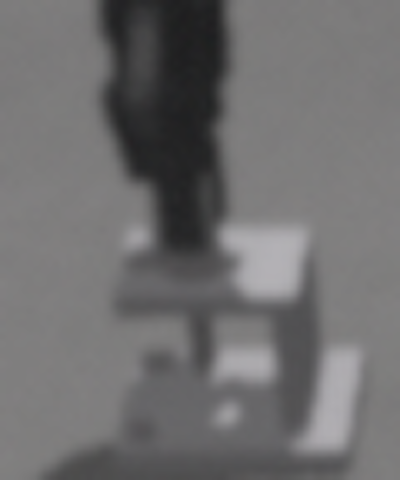

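The shank hangs below the ledge at (200,345), the collar sits on the ledge at (180,262), and there is 8 N of contact. I'll release it.

Call:
send_path --moves '[0, 0, -0.001, 0, 0, 0, 0, 0, -0.001, 0, 0, 0, 0, 0, -0.001, 0, 0, 0, 0, 0, -0.001, 0, 0, 0, 0, 0, -0.001, 0, 0, 0]' --jaw 0.06

```text
clock: 8.48
tcp_pos: [0.445, 0.2957, 0.1021]
orientation: [-0.0, 0.177, 0.984, -0.0]
wrist_force: [-1.1, 0.4, 0.3]
finger_gap: 0.06
grip_force: 0.0
```

Call:
send_path --moves '[0, 0, -0.02, 0, 0, 0, 0, 0, -0.06, 0, 0, 0, 0, 0, -0.1, 0, 0, 0, 0, 0, -0.14, 0, 0, 0, 0, 0, -0.14, 0, 0, 0]'

```text
clock: 9.1
tcp_pos: [0.4469, 0.2966, 0.2459]
orientation: [0.003, 0.177, 0.984, 0.002]
wrist_force: [-0.9, -0.0, -0.4]
finger_gap: 0.0602
grip_force: 0.0
```

```bash
python3 go.py .5562 .027 .2 131.2; python3 - <<'E'
from workcell import env, optics, probe_bus, hand_in
import cv2,numpy as np
c=optics.read_camera("side")
cv2.imwrite("pics/s5.png",cv2.resize(c["image"][140:212,210:270,::-1],(400,480),interpolation=cv2.INTER_CUBIC))
E
```

```text
9.1 [0.4469 0.2966 0.2459] F [-0.9 -0.  -0.4] gap 0.0602 grip 0.0
d [-0.1961 -0.2149  0.0458] rot [ 0.0019  0.007  -1.0749]
```

View pics/s5.png

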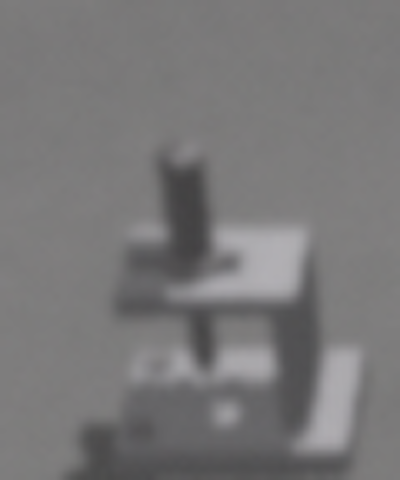

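The pin hangs upright in the notch, with its handle at (188,220) and its shank at (203,340), and it is clear of the fingers. Next is the knob.

Call:
send_path --moves '[-0.03, -0.033, 0, 0, 0, -0.16, -0.065, -0.071, 0, 0, 0, -0.33, -0.1, -0.109, 0, 0, 0, -0.5, -0.135, -0.147, 0, 0, 0, -0.67, -0.17, -0.185, 0.01, 0, 0, -0.84, -0.196, -0.215, 0.03, 0, 0, -1.0, -0.196, -0.215, 0.045, 0, 0, -1.075, -0.196, -0.215, 0.045, 0, 0, -1.075]'

```text
clock: 10.15
tcp_pos: [0.5522, 0.0255, 0.1945]
orientation: [-0.002, -0.351, 0.936, 0.001]
wrist_force: [0.9, 0.1, -0.4]
finger_gap: 0.0599
grip_force: 0.0
```

Call:
send_path --moves '[0, 0, 0, 0, 0, 0, 0, 0, 0, 0, 0, 0]'

```text
clock: 10.4
tcp_pos: [0.5541, 0.0265, 0.1979]
orientation: [0.0, -0.352, 0.936, -0.0]
wrist_force: [0.5, -0.2, 0.9]
finger_gap: 0.0599
grip_force: 0.0
```

```bash
python3 go.py .5562 .027 .111 131.2
```

```text
10.4 [0.5541 0.0265 0.1979] F [ 0.5 -0.2  0.9] gap 0.0599 grip 0.0
d [-0.0018 -0.0009  0.0869] rot [-0.0007  0.0008  0.0005]
```

Call:
send_path --moves '[-0.0015, -0.0005, 0.04, 0, 0, 0, -0.0015, -0.0005, 0.07, 0, 0, 0, -0.0015, -0.0005, 0.086, 0, 0, 0, -0.0015, -0.0005, 0.086, 0, 0, 0, -0.0015, -0.0005, 0.086, 0, 0, 0]'

```text
clock: 11.02
tcp_pos: [0.5563, 0.0266, 0.1126]
orientation: [0.001, -0.352, 0.936, -0.0]
wrist_force: [-0.1, -0.2, 0.4]
finger_gap: 0.0598
grip_force: 0.0
```

```bash
python3 go.py .5562 .027 .111 131.2
```

```text
11.025 [0.5563 0.0266 0.1126] F [-0.1 -0.2  0.4] gap 0.0598 grip 0.0
d [-0.0002  0.0004  0.0016] rot [-0.0015  0.0015  0.0003]
```

Call:
send_path --moves '[0, 0, 0, 0, 0, 0, 0, 0, 0, 0, 0, 0, 0, 0, 0, 0, 0, 0, 0, 0, 0, 0, 0, 0, 0, 0, 0, 0, 0, 0, 0, 0, 0, 0, 0, 0]' --jaw 0.0 --grip_force 80

```text
clock: 11.78
tcp_pos: [0.5552, 0.0271, 0.1122]
orientation: [0.0, -0.352, 0.936, 0.0]
wrist_force: [-3.1, 2.6, 5.0]
finger_gap: 0.0128
grip_force: 79.3
```

```bash
python3 go.py .5562 .027 .111 59.2
```

```text
11.775 [0.5552 0.0271 0.1122] F [-3.1  2.6  5. ] gap 0.0128 grip 79.31457281112671
d [-0.0007 -0.0007  0.0012] rot [1.0000e-03 6.0000e-04 1.2573e+00]
```

Call:
send_path --moves '[0, 0, 0, 0, 0, 0.08, 0, 0, 0, 0, 0, 0.18, 0, 0, 0, 0, 0, 0.28, 0, 0, 0, 0, 0, 0.38, 0, 0, 0, 0, 0, 0.48, 0, 0, 0, 0, 0, 0.58, 0, 0, 0, 0, 0, 0.68, 0, 0, 0, 0, 0, 0.78]'

```text
clock: 12.78
tcp_pos: [0.555, 0.0278, 0.1121]
orientation: [-0.0, 0.031, 1.0, 0.001]
wrist_force: [-2.6, 5.7, 6.2]
finger_gap: 0.0128
grip_force: 79.4
```

```bash
python3 go.py .5562 .027 .112 59.2; python3 -c "
from workcell import env, optics, probe_bus, hand_in;print(probe_bus.get_state()['ft_torque'])"
```

```text
12.775 [0.555  0.0278 0.1121] F [-2.6  5.7  6.2] gap 0.0128 grip 79.3924605846405
d [-0.0013 -0.0007  0.0001] rot [ 0.0023 -0.0007  0.4747]
[0.74250954 0.56364417 0.07970877]
```

Call:
send_path --moves '[0, 0, 0, 0, 0, 0.1, 0, 0, 0, 0, 0, 0.2, 0, 0, 0, 0, 0, 0.3, 0, 0, 0, 0, 0, 0.38, 0, 0, 0, 0, 0, 0.44, 0, 0, 0, 0, 0, 0.475, 0, 0, 0, 0, 0, 0.475, 0, 0, 0, 0, 0, 0.475]'

```text
clock: 13.78
tcp_pos: [0.5551, 0.0283, 0.1121]
orientation: [-0.0, 0.264, 0.965, 0.002]
wrist_force: [-2.7, 7.0, 5.7]
finger_gap: 0.0129
grip_force: 79.4
```

```bash
python3 go.py .5562 .027 .112 59.2; python3 - <<'E'
from workcell import env, optics, probe_bus, hand_in
import cv2,numpy as np,pickle
print(probe_bus.get_state()['ft_torque'])
d={n:optics.read_camera(n) for n in("side","top")};pickle.dump(d,open("cam2.pkl","wb"))
f=lambda n,x,y,w,h:cv2.resize(d[n]["image"][y:y+h,x:x+w,::-1],(400,300),interpolation=cv2.INTER_CUBIC)
cv2.imwrite("pics/s6.png",np.hstack([f("side",270,190,88,66),f("top",260,210,120,90)]))
E
```

```text
13.775 [0.5551 0.0283 0.1121] F [-2.7  7.   5.7] gap 0.0129 grip 79.36323881149292
d [-0.0016 -0.0005  0.0001] rot [ 0.0029 -0.0014  0.0035]
[0.9903442  0.46961094 0.11943855]
```

View pics/s6.png

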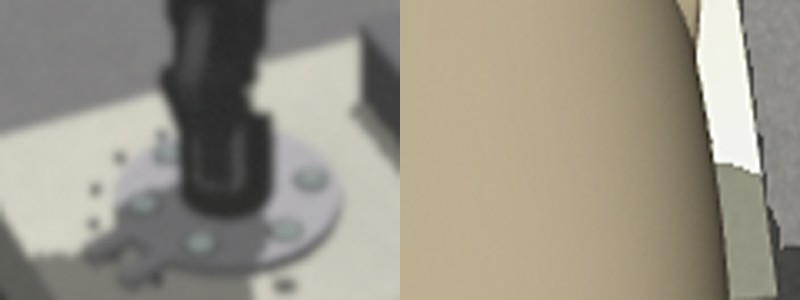

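The side view shows the fork lugs turned round to about (95,252) and (133,278), with the rivets visible. I'll compute the disc angle from these.

```bash
python3 - <<'E'
import pickle
from h import *
d0=pickle.load(open("cam0.pkl","rb"));S=pickle.load(open("cam2.pkl","rb"))["side"];O=np.array([.5562,.027])
def a(c,p):
    P=plane(c,p,.078)[:,:2]-O; return np.degrees(np.arctan2(P[:,1],P[:,0])).round(1),(np.hypot(*P.T)*1e3).round(1)
f=lambda p,x,y,k:np.array(p)*k+[x-.5+k/2,y-.5+k/2]
print("top rest",a(d0["top"],f([(167,63),(246,97),(256,182),(185,233),(106,199),(97,113)],270,215,.25)))
print("side rest",a(d0["side"],f([(124,153),(112,211),(189,245),(285,160)],280,195,.2)))
print("side now",a(S,f([(168,153),(145,203),(200,243),(287,230),(311,177)],270,190,.22)))
print("fork",a(S,f([(95,252),(133,278),(114,265)],270,190,.22)))
E
```

```text
top rest (array([   4.8,  -55.5, -115.4, -174.9,  126.2,   65.1]), array([38.8, 39. , 39.4, 39.3, 39. , 38.7]))
side rest (array([ 125.9, -174.6, -115.5,    5.9]), array([39.4, 39.7, 39.4, 38.7]))
side now (array([ 114.6,  173.1, -127. ,  -66.4,   -4.9]), array([40.4, 38.3, 39.2, 39.3, 39.1]))
fork (array([-162.9, -143. , -152.8]), array([72.4, 73.6, 71.9]))
```

The disc has turned about 71.4°, or 1.246 rad, so it is on the third stop. I'll hold it there, confirm it is steady, and hand in.

Call:
send_path --moves '[0, 0, 0, 0, 0, 0.005, 0, 0, 0, 0, 0, 0.005, 0, 0, 0, 0, 0, 0.005, 0, 0, 0, 0, 0, 0.005, 0, 0, 0, 0, 0, 0.005, 0, 0, 0, 0, 0, 0.005]'

```text
clock: 14.62
tcp_pos: [0.5551, 0.0283, 0.1121]
orientation: [-0.0, 0.266, 0.964, 0.002]
wrist_force: [-2.5, 6.8, 5.3]
finger_gap: 0.0128
grip_force: 79.4
```

```bash
python3 go.py .5562 .027 .112 59.2; python3 -c "
from workcell import env, optics, probe_bus, hand_in;print(hand_in())"
```

```text
14.625 [0.5551 0.0283 0.1121] F [-2.5  6.8  5.3] gap 0.0128 grip 79.36537027359009
d [-0.0016 -0.0005  0.0001] rot [ 0.0029 -0.0014 -0.0016]
the job is handed in; nothing more can be done
None
```

I handed in the job at 14.6 s: the pin hangs upright in the notch, and the fingers hold the knob at about 1.25 rad by camera (third stop 1.257) with 79 N grip; the hand-in printed no verdict.

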